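Line up the bench containers by height

TASK

Line the four small containers (tin, jar, small bottle, dropper bottle) up by height in the slide tray, each standing upright in the middle of its own round white stand: the shortest on the stand next to the timer, then rising stand by stand to the tallest next to the tape roll. Do not knock any of them over, and leave the timer and the tape roll where they are.

Things in the scene. Friction and masses are not known exactly. Their poses are not given: they have to be found in the camera images.
- tin_center (a point): the low round bare-metal tin with lid, 41 mm across, 28 mm tall: the shortest of the four containers. Point: on its axis, half-way up (14 mm above its foot); z is its upright axis
- jar_center (a point): the wide amber jar with straight wall and flat white cap, 48 mm across, 45 mm tall: second shortest. Point: on its axis, half-way up (22.5 mm above its foot; straight wall up to 28 mm, cap 47 mm across from 30 mm up); z is its upright axis
- vial_center (a point): the small amber bottle with white screw cap, body 27 mm across, 61 mm tall: second tallest. Point: on its axis, half-way up (30.5 mm above its foot; straight body up to 40 mm, cap 24 mm across above that); z is its upright axis
- dropper_center (a point): the brown dropper bottle with black collar and teat standing among the other three (similar bottles far to the left by the microtome are not meant), body 33 mm across, 90 mm tall: the tallest. Point: on its axis, half-way up (45 mm above its foot; straight body up to 46 mm, then the shoulder, the black collar 24 mm across from 55 to 70 mm, and the teat, which needs room under the gripper's palm); z is its upright axis
- stand0_top (a point): stand: one of four equal flat round white stands (58 mm across, 11 mm thick, fixed, thin grey ring near the edge) in a straight row, 78 mm from centre to centre, along the middle of the long dark-framed tray (85 x 350 mm, fixed, rim 10 mm high); this point is the centre of its flat top, 15 mm above the desk. End of the row, at the robot's right (-y).
- stand1_top (a point): stand: one of four equal flat round white stands (58 mm across, 11 mm thick, fixed, thin grey ring near the edge) in a straight row, 78 mm from centre to centre, along the middle of the long dark-framed tray (85 x 350 mm, fixed, rim 10 mm high); this point is the centre of its flat top, 15 mm above the desk. Second from the robot's right.
- stand2_top (a point): stand: one of four equal flat round white stands (58 mm across, 11 mm thick, fixed, thin grey ring near the edge) in a straight row, 78 mm from centre to centre, along the middle of the long dark-framed tray (85 x 350 mm, fixed, rim 10 mm high); this point is the centre of its flat top, 15 mm above the desk. Third from the robot's right.
- stand3_top (a point): stand: one of four equal flat round white stands (58 mm across, 11 mm thick, fixed, thin grey ring near the edge) in a straight row, 78 mm from centre to centre, along the middle of the long dark-framed tray (85 x 350 mm, fixed, rim 10 mm high); this point is the centre of its flat top, 15 mm above the desk. End of the row, at the robot's left (+y).
- timer_center (a point): the white bench timer with red knob, 62 x 62 x 39 mm, loose, standing on the desk just beyond one end of the tray, about 105 mm from the centre of the end stand (either end, it varies). Point: its centre, 19.5 mm above the desk
- tape_center (a point): the roll of cream label tape, 53 mm across, 18 mm high, loose, lying on the desk just beyond the other end of the tray. Point: its centre, 9 mm above the desk
Not all that is in view belongs to the job. What is shaped like the part that bears tin_center but turquoise is not meant. Leave any blue look-alike of the part that bears jar_center alone.

How it is judged:
At the end, for the whole second after the job is handed in: Counted from the timer's end of the row, the stands carry the tin (28 mm), the jar (45 mm), the small bottle (61 mm) and the dropper bottle (90 mm), in this order; each stands on its stand (foot height within 4 mm), its axis within 12 mm of the stand's centre, upright within 0.1 rad, and at rest (((horizontal distance between timer_center and stand0_top below 0.2 m and horizontal distance between tin_center and stand0_top below 0.012 m and z of tin_center in the frame of stand0_top between 0.01 and 0.018 m and horizontal distance between jar_center and stand1_top below 0.012 m and z of jar_center in the frame of stand1_top between 0.0185 and 0.0265 m and horizontal distance between vial_center and stand2_top below 0.012 m and z of vial_center in the frame of stand2_top between 0.0265 and 0.0345 m and horizontal distance between dropper_center and stand3_top below 0.012 m and z of dropper_center in the frame of stand3_top between 0.041 and 0.049 m) or (horizontal distance between timer_center and stand3_top below 0.2 m and horizontal distance between tin_center and stand3_top below 0.012 m and z of tin_center in the frame of stand3_top between 0.01 and 0.018 m and horizontal distance between jar_center and stand2_top below 0.012 m and z of jar_center in the frame of stand2_top between 0.0185 and 0.0265 m and horizontal distance between vial_center and stand1_top below 0.012 m and z of vial_center in the frame of stand1_top between 0.0265 and 0.0345 m and horizontal distance between dropper_center and stand0_top below 0.012 m and z of dropper_center in the frame of stand0_top between 0.041 and 0.049 m)) and angle between each of tin_center, jar_center, vial_center, dropper_center's own z axis and vertical below 0.1 rad and linear speed of each of tin, jar, vial, dropper below 0.02 m/s); the robot touches nothing.
It fails at once if a container is knocked over (tilted more than 0.7 rad) (angle between any of tin_center, jar_center, vial_center, dropper_center's own z axis and vertical above 0.7 rad).
It fails at once if the timer or the tape roll is moved by more than 20 mm (distance of any of timer_center, tape_center from where it was at the start of the episode above 0.02 m).
It also fails if it takes over 128 s, if anything falls off the work surface, if the arm or the gripper's body presses on something with over 40 N, if the wrist force passes 120 N, or if a joint passes its speed limit or range.

ROBOT

A 6-joint arm with a two-finger parallel gripper is mounted at the origin on a cart in front of the work surface, level with it; the furniture and walls round the work are solid. World frame = base frame: x ahead of the robot, y to its left, z up, the work surface at z = 0. Lengths are in m, angles in rad, forces in N, time in s.
With the tool pointing down it reaches from about 0.3 to 0.95 m from the base axis. Payload 3.1 kg.
Tool frame: the origin (TCP) lies at the very end of the fingers, on their centre line; the grasp point (between the pads) lies 19 mm behind it; z points along the fingers, y is the line along which they close (so a half turn about z gives the same grasp; the last joint's range is limited). The gripper opens to 85 mm and grips with 20 to 120 N. Pads are 22 mm wide; open, the fingers measure 114 mm over their backs; the gripper's body (76 mm by 85 mm) begins 54 mm behind the grasp point. The pads swing forward as they close: fully open they stand 13 mm farther back than shut.
Start: joints at [1.03, 0.308, 1.634, -0, 1.2, -0.07], TCP at [0.284, 0.557, 0.196] pointing down, gripper open.
Joint ranges: [-3.06, 3.06], [-0.79, 1.96], [0.05, 2.63], [-1.19, 4.34], [0.05, 2.64], [-2.94, 2.94]. Speed limits (rad/s): [2.79, 2.79, 3.14, 3.14, 3.14, 3.14].

INTERFACE

Orientations are given as a unit quaternion [w, x, y, z].
In Python, from cell import telemetry, viewer, sign_off gives the robot as it stands. The module is installed in compiled form; this text tells all that it offers.
- The arm moves only by the tool servo_tool, never from a script. Its argument "plan" is one flat list of numbers, 5 for each row, row after row: the shift along the tool's x, y, z in m, then the turn about the tool's z in rad, then the opening, from 0 (shut) to 1 (fully open). A call has 1 to 10 rows; each row shifts and turns the commanded pose from where the row before left it, along the tool's axes as they then stand; what a row does not reach is not made up. A row lasts 1/12 s, in which the tool goes at most 41.7 mm and 7.16 degrees, less where a joint would pass 70% of its speed; a pose out of reach is approached as far as the arm can. A call is refused whole if a number of a shift passes 0.0417 or a number of a turn 0.125, either way. A call with a gripper value outside its range is refused whole. The fingers move at their own pace and stop on an object; the grip force is fixed at half the most. Time passes only in rows, so rows that do not move let the fingers close. It gives the time, the measured TCP pose, the force, the opening and the grip force at its end, in the units of the state.
- telemetry.observe(): the state, without advancing time (a new reading comes with each control period).
- viewer.read_camera(name): name is "scene" or "side" or "wrist"; returns the picture (384x512x3 uint8, red, green, blue); there is no depth.
- viewer.get_calibration(name): a dict with "fx", "fy", "cx", "cy" (pixels), "k1" (the pictures are not rectified: a ray, as slopes to the right and down, at radius r is drawn at 1 + k1 r^2 times it, then the intrinsics apply), "R" (3x3) and "t" (3): a world point X has camera coordinates R X + t. Camera axes: x right, y down, z forward; pixel columns grow to the right and rows downward; lengths in m; the calibration is good to about 2 mm. A picture is of the moment at which its call begins: read the wrist's pose just before it. get_calibration takes no time and is no camera call; for the wrist camera it gives the pose at the moment of the call.
- sign_off(): hands the job in; it is judged then, once.
The state is a dict: "time_s": time; "joint_positions": joint angles; "joint_velocities": joint speeds; "effort": joint torques, N m; "eef_pos": TCP position; "eef_rot": TCP orientation; "ft_force": force on the tool from outside, world axes, zero at the start; "wrist_torque": the same for the moment, N m; "finger_gap": finger opening in m; "grip_force": force on a finger pad.
Only numpy, scipy, OpenCV 4.12 (cv2) and the standard library are available. Lean on these libraries where they do the work, as an engineer would, in place of code of your own. Each camera call takes 0.05 s, during which the arm holds its last target. There are 200 camera calls.

## Working session

There is one attempt and no reset: what is moved stays moved. The work goes in short steps, Python scripts to look and compute and a tool call to move; the robot and the scene stay as the last step left them, time stands still between calls to the robot, and variables do not carry over. Pictures are saved under pics/ and viewed, at most 14 in all, crops included, and the job is handed in when it is done.

Besides the shell and the picture viewer there is one more tool, called after "Call:" as a command line: name --argument value ..., lists and objects as JSON in quotes. servo_tool: Moves the arm, as the interface text tells. Its arguments: {"type":"object","properties":{"plan":{"type":"array"}},"required":["plan"]}

```bash
mkdir -p pics; cat > h.py <<'E'
import numpy as np, cv2
from cell import telemetry, viewer, sign_off
def cal(n): return viewer.get_calibration(n)
def ray(c,u,v):
    xd,yd=(u-c["cx"])/c["fx"],(v-c["cy"])/c["fy"]; x,y=xd,yd
    for _ in range(20):
        s=1+c["k1"]*(x*x+y*y); x,y=xd/s,yd/s
    R=np.array(c["R"]);t=np.array(c["t"]); return -R.T@t, R.T@np.array([x,y,1.])
def plane(c,u,v,z):
    o,d=ray(c,u,v); return o+d*(z-o[2])/d[2]
def proj(c,X):
    p=np.array(c["R"])@np.array(X)+np.array(c["t"]); x,y=p[:2]/p[2]; s=1+c["k1"]*(x*x+y*y)
    return np.array([c["fx"]*x*s+c["cx"],c["fy"]*y*s+c["cy"]])
def snap(n,f):
    c=cal(n); im=viewer.read_camera(n); cv2.imwrite(f"pics/{f}.png",im[:,:,::-1]); np.save(f"pics/{f}.npy",im); return c,im
E
python3 - <<'E'
from h import *
s=telemetry.observe(); print(s)
for n in("scene","side","wrist"):
    c,im=snap(n,n+"0"); print(n,-np.array(c["R"]).T@c["t"],c["fx"],np.round(c["R"],2).tolist())
    
a=[cv2.imread(f"pics/{n}0.png") for n in("scene","side")]
E
```

```text
{'time_s': 0.0, 'joint_positions': array([ 1.03030397e+00,  3.09024223e-01,  1.63517401e+00, -2.89362499e-05,
        1.19968446e+00, -6.96935232e-02]), 'joint_velocities': array([-0.00072441,  0.00078397,  0.00197658, -0.00089157,  0.00107079,
        0.00107587]), 'effort': array([-4.57970054e-04, -4.15259707e+01, -2.76662832e+01,  8.68932233e-06,
        1.01873738e-02,  4.69325592e-07]), 'eef_pos': array([0.28306846, 0.55622295, 0.19514116]), 'eef_rot': array([-3.31087536e-04,  2.33226137e-01,  9.72421852e-01, -1.09618743e-03]), 'ft_force': array([ 0.08345358,  0.46231182, -0.4933398 ]), 'wrist_torque': array([ 0.016254  , -0.02184848,  0.01598634]), 'grip_force': 0.0, 'finger_gap': 0.08557338648863323}
scene [-0.17057229 -0.40352585  0.59963192] 426.02578222901303 [[0.49, -0.87, -0.02], [-0.47, -0.25, -0.85], [0.73, 0.42, -0.53]]
side [ 0.55743439 -0.87589837  0.80930099] 473.6763933513827 [[1.0, 0.02, 0.01], [0.02, -0.64, -0.77], [-0.01, 0.77, -0.64]]
wrist [0.22223017 0.58724971 0.37211253] 331.4615643085462 [[0.45, 0.89, -0.0], [0.86, -0.44, 0.27], [0.24, -0.12, -0.96]]
```

View pics/scene0.png

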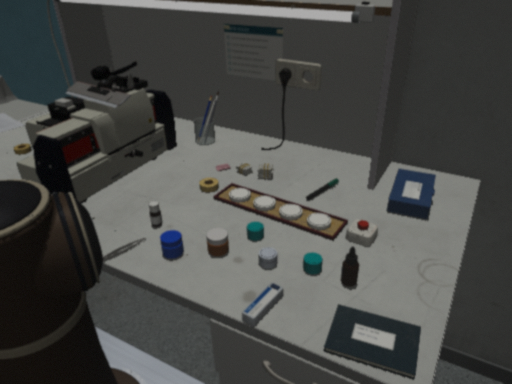

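View pics/side0.png

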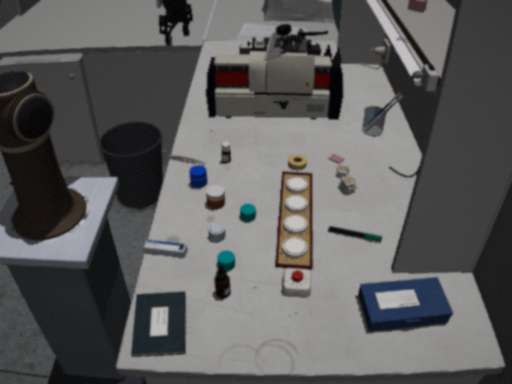

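Candidates (side view):
- **Tin:** bare metal (216,232). The turquoise ones at (248,213) and (226,260) are rejected.
- **Jar:** amber with white cap (215,196). The blue one at (199,176) is rejected.
- **Vial:** (226,152).
- **Dropper:** (222,284).
- **Row ends:** the timer (297,281) is at the -y end and the tape (297,160) at +y, so the tin goes on stand0 and the dropper on stand3.

Next I'll check this in a close crop.

```bash
python3 - <<'E'
from h import *
im=cv2.imread("pics/side0.png")[130:310,180:330]
im2=cv2.imread("pics/scene0.png")[170:300,140:390]
a=cv2.resize(im,None,fx=3,fy=3,interpolation=2); 
cv2.imwrite("pics/c1.png",a)
cv2.imwrite("pics/c2.png",cv2.resize(im2,None,fx=3.2,fy=3.2,interpolation=2))
c=cal("side");c2=cal("scene")
# stands in side
g=cv2.cvtColor(cv2.imread("pics/side0.png"),cv2.COLOR_BGR2HSV)
for n in("side","scene"):
    I=cv2.imread(f"pics/{n}0.png"); h=cv2.cvtColor(I,cv2.COLOR_BGR2HSV)
    m=((h[...,2]>165)&(h[...,1]<50)).astype(np.uint8)*255
    k,l,st,ce=cv2.connectedComponentsWithStats(m)
    for i in range(1,k):
        if 20<st[i,4]<900:
            p=plane(cal(n),*ce[i],0.015); print(n,st[i],ce[i].round(1),p.round(3))
E
```

```text
side [368   0  51  74 703] [394.3  37.6] [1.161 1.22  0.015]
side [288 177  19  12 159] [296.6 182.6] [0.65  0.122 0.015]
side [206 185  18  10 144] [214.8 189.4] [0.432 0.088 0.015]
side [286 196  21  12 188] [295.9 201.4] [0.644 0.045 0.015]
side [285 216  21  14 230] [295.2 222. ] [ 0.639 -0.032  0.015]
side [211 223  14   8  77] [216.8 226.7] [ 0.449 -0.054  0.015]
side [  0 228   5  10  21] [  1.7 232.9] [-0.096 -0.098  0.015]
side [283 237  23  16 260] [294.5 245. ] [ 0.634 -0.11   0.015]
side [155 245  23   5  66] [167.3 246.7] [ 0.34  -0.124  0.015]
side [286 269  11  19  98] [289.  279.2] [ 0.619 -0.213  0.015]
side [297 271  13  18 114] [304.9 280.9] [ 0.653 -0.217  0.015]
side [377 291  40  17 493] [395.6 298.3] [ 0.844 -0.264  0.015]
side [151 308  16  27 369] [158.7 321.2] [ 0.354 -0.331  0.015]
```

View pics/c1.png

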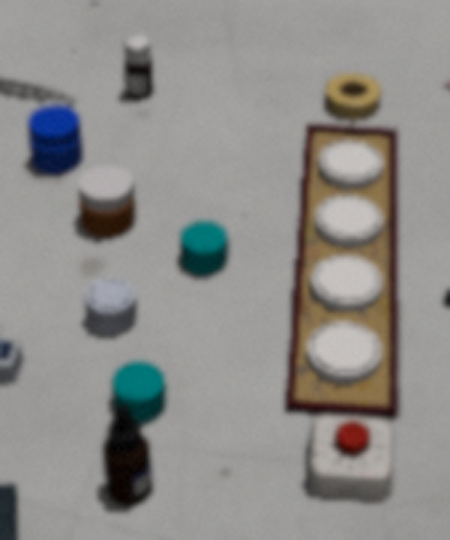

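View pics/c2.png

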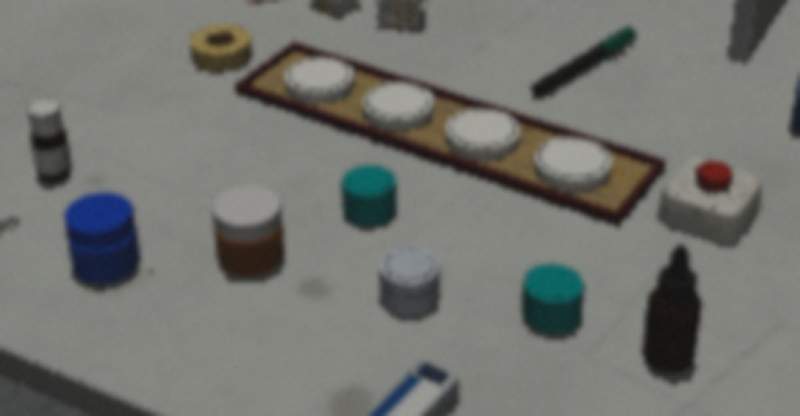

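The crops confirm the choice: tin (110,305), jar (106,200), vial (138,67) and dropper (127,460) in c1, with the timer at stand0's end. Next I triangulate from both views.

```bash
python3 - <<'E'
from h import *
A=cal("side");B=cal("scene")
def P(n,a,b,z,zb=None):
    a=(180+a[0]/3-.33,130+a[1]/3-.33); b=(140+b[0]/3.2-.34,170+b[1]/3.2-.34)
    print(n,plane(A,*a,z).round(3),plane(B,*b,z).round(3))
P("tin",(110,291),(410,264),.028)
P("jar",(106,184),(248,204),.045)
P("vial",(137,43),(46,107),.061)
P("drop tip",(123,412),(680,250),.09)
P("blue",(54,122),(100,212),.045)
P("turqN",(204,236),(369,182),.028)
P("turqS",(138,378),(554,281),.028)
P("tape",(353,90),(221,40),.018)
P("timer",(351,448),(713,185),.039)
for i,(a,b) in enumerate(zip([(344,347),(347,279),(349,218),(351,161)],[(573,160),(482,131),(398,103),(320,75)])): P(f"st{i}",a,b,.015)
E
```

```text
tin [ 0.45  -0.067  0.028] [ 0.45  -0.07   0.028]
jar [0.438 0.045 0.045] [0.436 0.048 0.045]
vial [0.451 0.234 0.061] [0.449 0.236 0.061]
drop tip [ 0.477 -0.247  0.09 ] [ 0.469 -0.241  0.09 ]
blue [0.384 0.131 0.045] [0.382 0.133 0.045]
turqN [0.522 0.    0.028] [ 0.518 -0.     0.028]
turqS [ 0.478 -0.159  0.028] [ 0.478 -0.16   0.028]
tape [0.656 0.224 0.018] [0.653 0.224 0.018]
timer [ 0.633 -0.232  0.039] [ 0.613 -0.222  0.039]
st0 [ 0.634 -0.111  0.015] [ 0.629 -0.112  0.015]
st1 [ 0.64  -0.035  0.015] [ 0.633 -0.035  0.015]
st2 [0.644 0.041 0.015] [0.639 0.042 0.015]
st3 [0.65  0.119 0.015] [0.647 0.12  0.015]
```

Call:
servo_tool --plan '[0,0,0,0.122,1,0,0,0,0.122,1,0,0,0,0.122,1,0,0,0,0.122,1,0,0,0,0.122,1,0,0,0,0.122,1,0,0,0,0.122,1,0,0,0,0.122,1,0,0,0,0.122,1]'

```text
time_s: 0.9
eef_pos: [0.2833, 0.5567, 0.1958]
eef_rot: [0.0, 0.709, 0.706, -0.0]
ft_force: [-0.3, 0.7, 0.3]
finger_gap: 0.0852
grip_force: 0.0
```

Call:
servo_tool --plan '[-0.04,0.021,0,0,1,-0.04,0.021,0,0,1,-0.04,0.021,0,0,1,-0.04,0.021,0,0,1,-0.04,0.021,0,0,1,-0.04,0.021,0,0,1,-0.04,0.021,0,0,1,-0.04,0.02,0,0,1,0,0,0,0,1,0,0,0,0,1]'

```text
time_s: 1.73
eef_pos: [0.4391, 0.2598, 0.1962]
eef_rot: [-0.0, 0.708, 0.706, -0.0]
ft_force: [1.0, 1.2, -0.6]
finger_gap: 0.0851
grip_force: 0.0
```

```bash
python3 - <<'E'
from h import *
s=telemetry.observe();print(s["time_s"],s["eef_pos"].round(4),s["eef_rot"].round(4),s["joint_positions"].round(2))
c,im=snap("wrist","w1")
for X in([.45,.235,.061],[.45,.235,0],s["eef_pos"]): print(proj(c,X))
E
```

```text
1.7333 [0.4391 0.2598 0.1962] [-2.000e-04  7.082e-01  7.060e-01 -2.000e-04] [0.45 0.09 1.9  0.   1.16 0.45]
[262.88989518 196.16044126]
[261.20351025 181.15448897]
[251.58509243 222.19312972]
```

View pics/w1.png

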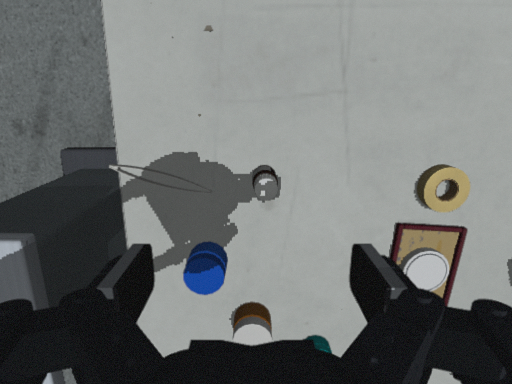

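The wrist view shows the vial at (265,185) and the blue jar at (205,268). The amber jar is at (252,325) with its white cap, stand3 at (428,270) and the tape at (444,188).

```bash
python3 - <<'E'
from h import *
s=telemetry.observe();print(s["eef_pos"].round(4))
c,im=snap("wrist","w1b")
h=cv2.cvtColor(im,cv2.COLOR_RGB2HSV)
print(plane(c,265.5,187,.061),plane(c,428,269,.015))
cr=cv2.resize(im[140:300,220:480],None,fx=3,fy=3,interpolation=2); cv2.imwrite("pics/w1c.png",cr[:,:,::-1])
E
```

```text
[0.4384 0.2612 0.1962]
[0.45182075 0.2457869  0.061     ] [0.65274138 0.13041009 0.015     ]
```

View pics/w1c.png

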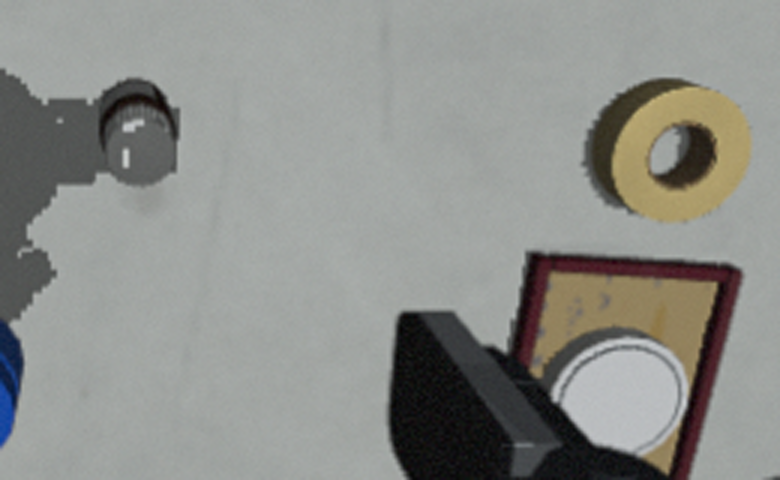

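The crop shows the vial's cap top centred at crop (143,156) and the stand3 ring at crop (620,395).

```bash
python3 - <<'E'
from h import *
c=cal("wrist")
print(plane(c,267.3,191.7,.061),plane(c,426.5,271.5,.015))
E
```

```text
[0.45325437 0.24195888 0.061     ] [0.65124148 0.12835318 0.015     ]
```

Call:
servo_tool --plan '[-0.012,0.007,0.02,0,1,-0.011,0.006,0.03,0,1,0,0,0.03,0,1,0,0,0.03,0,1,0,0,0.006,0,1,0,0,0,0,1,0,0,0,0,1]'

```text
time_s: 2.42
eef_pos: [0.4513, 0.2402, 0.0809]
eef_rot: [-0.0, 0.706, 0.709, 0.0]
ft_force: [0.5, -0.4, 0.2]
finger_gap: 0.0854
grip_force: 0.0
```

```bash
python3 - <<'E'
from h import *
s=telemetry.observe();print(s["eef_pos"].round(4))
c,im=snap("wrist","w2")
s=telemetry.observe();print(s["eef_pos"].round(4),proj(c,s["eef_pos"]),proj(c,[.45,.235,.061]),proj(c,[.453,.242,.061]))
snap("side","s2");a=np.load("pics/s2.npy")[90:200,170:320]
a=cv2.resize(a,(480,352),interpolation=2); b=cv2.resize(im[100:384,100:440],None,fx=1.2,fy=1.2)
H=max(a.shape[0],b.shape[0]); 
p=lambda i:cv2.copyMakeBorder(i,0,H-i.shape[0],0,0,0)
cv2.imwrite("pics/m2.png",cv2.resize(np.hstack([p(b),p(a)]),(800,int(H*800/(a.shape[1]+b.shape[1]))))[:,:,::-1]); print(b.shape,a.shape)
E
```

```text
[0.4513 0.2402 0.0809]
[0.4524 0.2404 0.0819] [253.5889749  222.46100954] [249.49248826 218.49312727] [254.32132334 207.9966185 ]
(341, 408, 3) (352, 480, 3)
```

View pics/m2.png

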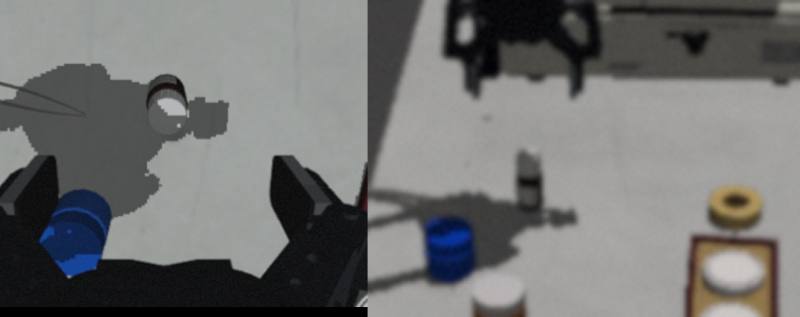

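The wrist crop shows the cap top at full-frame (254.5,208). The side view shows the fingertips at about (207,123) and (242,123). I'll check the two camera frames against each other.

```bash
python3 - <<'E'
from h import *
c=cal("side"); 
for z in(.0815,.0945): print(z,plane(c,224.6,123,z).round(4))
a=np.load("pics/s2.npy")[95:165,190:260]; w=np.load("pics/w2.npy")[200:384,80:430]
cv2.imwrite("pics/m3.png",cv2.resize(a,None,fx=8,fy=8,interpolation=2)[:,:,::-1])
c=cal("scene"); im=viewer.read_camera("scene")
s=telemetry.observe()["eef_pos"]; print(s.round(4), proj(c,s),proj(cal("side"),s))
E
```

```text
0.0815 [0.4439 0.3141 0.0815]
0.0945 [0.4459 0.2929 0.0945]
[0.4532 0.2402 0.0826] [152.27622717 194.14061999] [225.94796763 136.44817105]
```

View pics/m3.png

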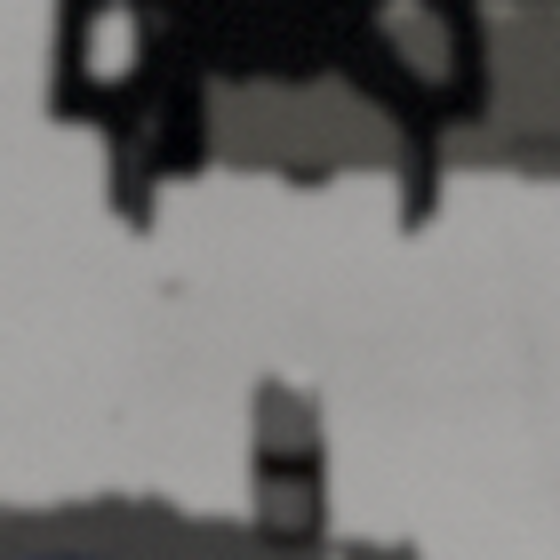

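```bash
python3 - <<'E'
from h import *
c,im=snap("scene","sc2")
a=cv2.resize(im[110:250,90:250],None,fx=4,fy=4,interpolation=2)
cv2.imwrite("pics/m4.png",a[:,:,::-1])
w=np.load("pics/w2.npy")
g=w.max(2); print([ (r, (np.where(g[r]<45)[0].min(), np.diff(np.where(g[r]<45)[0]).max(), np.where(g[r]<45)[0][np.diff(np.where(g[r]<45)[0]).argmax()])) for r in range(236,330,12)])
s=telemetry.observe()["eef_pos"]; w=cal("wrist")
for dz in(0,.013,.03,.05): 
  for dx in(-.0425,.0425): X=s+[dx,0,dz]; print(dz,proj(w,X).round(),proj(c,X).round(1),proj(cal("side"),X).round(1))
E
```

```text
[(236, (np.int64(0), np.int64(2), np.int64(0))), (248, (np.int64(0), np.int64(202), np.int64(151))), (260, (np.int64(0), np.int64(200), np.int64(152))), (272, (np.int64(0), np.int64(197), np.int64(153))), (284, (np.int64(0), np.int64(197), np.int64(154))), (296, (np.int64(0), np.int64(206), np.int64(149))), (308, (np.int64(0), np.int64(218), np.int64(143))), (320, (np.int64(0), np.int64(231), np.int64(136)))]
0 [177. 222.] [139.9 202.8] [210.8 136.3]
0 [326. 222.] [164.  186.2] [241.  136.7]
0.013 [172. 231.] [138.9 198. ] [210.6 132.4]
0.013 [331. 231.] [163.3 181.5] [241.  132.8]
0.03 [164. 244.] [137.7 191.5] [210.3 127.3]
0.03 [340. 245.] [162.3 175.3] [240.9 127.6]
0.05 [152. 264.] [136.2 183.8] [209.9 121.1]
0.05 [352. 264.] [161.2 167.9] [240.8 121.4]
```

View pics/m4.png

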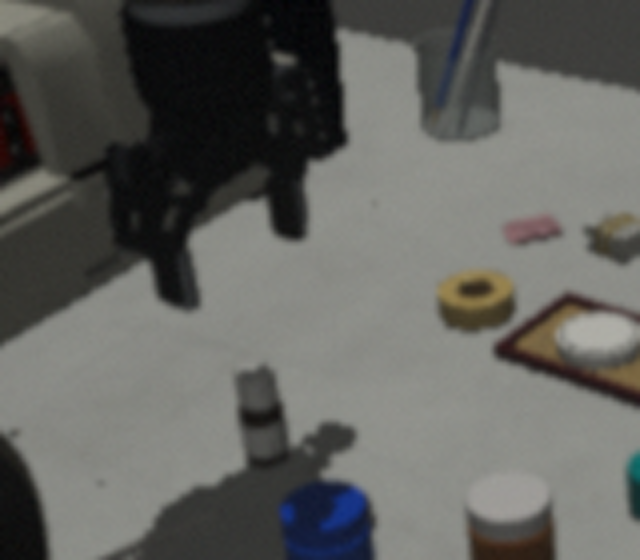

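Scene tips are at (139,186) and (162,169). All three views put the open fingertips about 45 mm above the reported TCP. I'll shut the fingers here, in free air, to see where the tips end up.

Call:
servo_tool --plan '[0,0,0,0,0,0,0,0,0,0,0,0,0,0,0,0,0,0,0,0,0,0,0,0,0,0,0,0,0,0,0,0,0,0,0,0,0,0,0,0,0,0,0,0,0]'

```text
time_s: 3.37
eef_pos: [0.4513, 0.2388, 0.0803]
eef_rot: [-0.0, 0.706, 0.708, -0.0]
ft_force: [0.4, 0.5, 0.2]
finger_gap: -0.0003
grip_force: 0.0
```

```bash
python3 - <<'E'
from h import *
s=telemetry.observe();print(s["time_s"],s["eef_pos"],s["finger_gap"])
c,w=snap("wrist","w5");c,im=snap("scene","sc5");_,sd=snap("side","s5")
a=cv2.resize(im[130:230,110:210],(400,400),interpolation=2);b=cv2.resize(sd[80:180,180:280],(400,400),interpolation=2)
cv2.imwrite("pics/m5.png",np.hstack([a,b])[:,:,::-1])
s=s["eef_pos"];w=cal("wrist")
for dz in(0,.013,.03,.05): X=s+[0,0,dz]; print(dz,proj(w,X).round(),proj(c,X).round(1),proj(cal("side"),X).round(1))
E
```

```text
3.3667 [0.45131431 0.23876575 0.08027383] -0.00029576415745945477
0 [252. 222.] [152.4 195.5] [225.3 137.4]
0.013 [252. 231.] [151.5 190.8] [225.1 133.5]
0.03 [252. 245.] [150.4 184.5] [224.9 128.4]
0.05 [251. 265.] [149.1 176.9] [224.7 122.2]
```

View pics/m5.png

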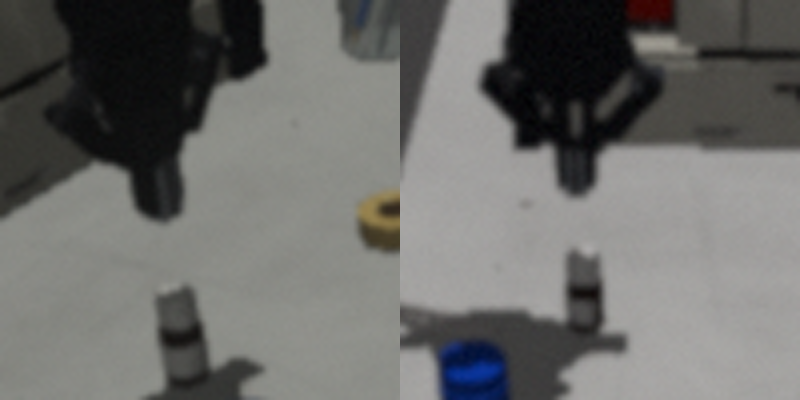

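Shut, the tips show at scene (149,184.5) and side (224,128), about 31 mm above the reported TCP. So the true tip height is TCP z + 0.031. I'll open, go down around the vial and check from near.

Call:
servo_tool --plan '[0,0,0,0,1,0,0,0,0,1,0,0,0,0,1,0,0,0,0,1,0,0,0,0,1,0,0,0,0,1,0,0,0,0,1,0,0,0,0,1,0,0,0,0,1,0,0,0,0,1]'

```text
time_s: 4.35
eef_pos: [0.4514, 0.2388, 0.0804]
eef_rot: [0.0, 0.706, 0.708, -0.0]
ft_force: [-0.3, 0.4, 0.4]
finger_gap: 0.0852
grip_force: 0.0
```

Call:
servo_tool --plan '[0,0,0.02,0,1,0,0,0.02,0,1,0,0,0.02,0,1,0,0,0.02,0,1,0,0,0,0,1,0,0,0,0,1]'

```text
time_s: 4.85
eef_pos: [0.4501, 0.2383, -0.0006]
eef_rot: [-0.001, 0.706, 0.708, -0.002]
ft_force: [-0.4, 0.1, 0.7]
finger_gap: 0.0853
grip_force: 0.0
```

```bash
python3 - <<'E'
from h import *
s=telemetry.observe();print(s["time_s"],s["eef_pos"],s["finger_gap"])
c,w=snap("wrist","w6");_,sd=snap("side","s6")
b=cv2.resize(sd[110:190,190:270],(384,384),interpolation=2)
cv2.imwrite("pics/m6.png",np.hstack([w[:,50:450],b])[:,:,::-1])
s=s["eef_pos"]
for dz in(0,.031,.044): print(dz,proj(c,s+[0,0,dz]).round(),proj(cal("side"),s+[0,0,dz]).round(1))
E
```

```text
4.85 [ 0.45009002  0.23826428 -0.00060152] 0.08532472169844364
0 [252. 222.] [225.8 160.9]
0.031 [251. 246.] [225.4 152.1]
0.044 [251. 258.] [225.3 148.4]
```

View pics/m6.png

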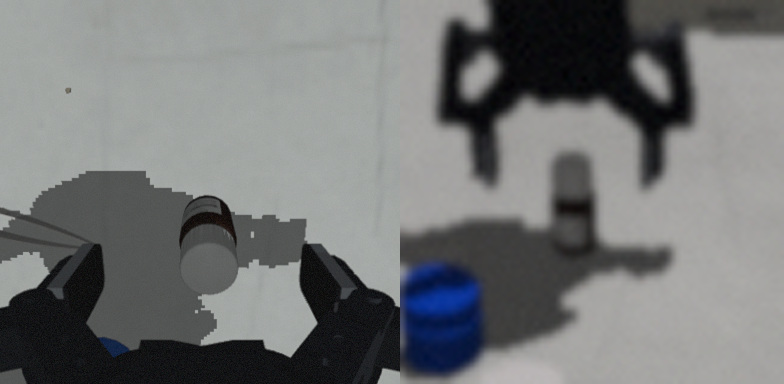

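The near view confirms it: at TCP z=0 the open tips hang about 44 mm above the desk and the vial (258,266) lies between the pads. I'll go down, close and lift.

Call:
servo_tool --plan '[0,0,0.012,0,1,0,0,0.011,0,1,0,0,0,0,0,0,0,0,0,0,0,0,0,0,0,0,0,0,0,0,0,0,0,0,0,0,0,0,0,0,0,0,0,0,0,0,0,0,0,0]'

```text
time_s: 5.78
eef_pos: [0.4521, 0.2392, -0.0221]
eef_rot: [0.0, 0.706, 0.708, 0.001]
ft_force: [0.4, 0.6, 2.9]
finger_gap: 0.0254
grip_force: 58.9
```

Call:
servo_tool --plan '[0,0,-0.02,0,0,0,0,-0.03,0,0,0,0,-0.02,0,0,0,0,0,0,0]'

```text
time_s: 6.12
eef_pos: [0.4549, 0.2404, 0.0514]
eef_rot: [0.002, 0.706, 0.708, 0.004]
ft_force: [0.8, 0.7, 0.2]
finger_gap: 0.0254
grip_force: 59.0
```

```bash
python3 - <<'E'
from h import *
s=telemetry.observe();print(s["time_s"],s["eef_pos"],s["eef_rot"],s["finger_gap"],s["grip_force"])
E
```

```text
6.1167 [0.45492585 0.24037685 0.05142614] [0.00155486 0.7063553  0.70784537 0.00383469] 0.025407738880657303 58.97704303264618
```

Call:
servo_tool --plan '[-0.024,0.024,0,0,0,-0.024,0.024,0,0,0,-0.024,0.024,0,0,0,-0.024,0.024,0,0,0,-0.024,0.024,0,0,0,-0.024,0.024,0,0,0,-0.024,0.024,0,0,0,-0.025,0.024,0,0,0,0,0,0,0,0,0,0,0,0,0]'

```text
time_s: 6.95
eef_pos: [0.644, 0.0445, 0.046]
eef_rot: [-0.001, 0.707, 0.707, -0.0]
ft_force: [-0.1, 0.3, -0.2]
finger_gap: 0.0256
grip_force: 59.1
```

```bash
python3 - <<'E'
from h import *
s=telemetry.observe();print(s["time_s"],s["eef_pos"],s["eef_rot"])
c,w=snap("wrist","w7");_,sd=snap("side","s7");s=telemetry.observe();print(s["eef_pos"])
b=cv2.resize(sd[150:260,230:320],(400,489),interpolation=2);b=b[:384]
cv2.imwrite("pics/m7.png",np.hstack([w[:,50:450],b])[:,:,::-1])
E
```

```text
6.95 [0.64398901 0.04451874 0.04598944] [-5.07731447e-04  7.07453399e-01  7.06759666e-01 -4.53301396e-04]
[0.64184531 0.04646608 0.04575288]
```

View pics/m7.png

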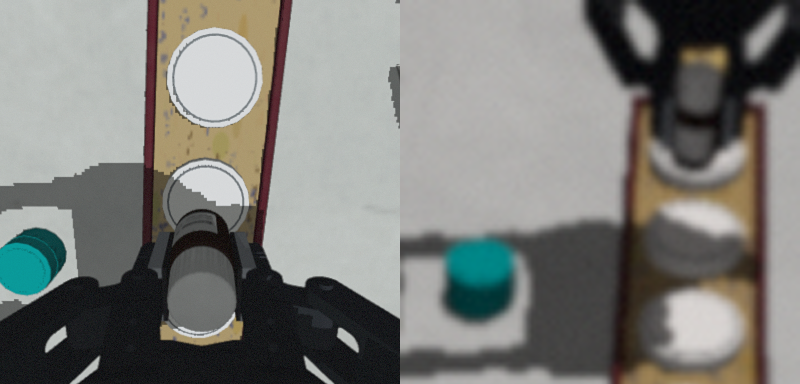

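Wrist view: stand3 is at full-frame (265,78) and stand2 at (256,197) under the held vial. The side view agrees, with the vial's foot at about (296,186).

```bash
python3 - <<'E'
from h import *
w=cal("wrist")
print(plane(w,256,197,.015),plane(w,265,78,.015))
c=cal("side")
print(plane(c,295.9,185.6,.0685), proj(c,[.642,.042,.015]),proj(c,[.642,.042,.0685]))
im=np.load("pics/w7.npy");h=cv2.cvtColor(im,cv2.COLOR_RGB2HSV)
m=((h[...,2]>170)&(h[...,1]<40)).astype(np.uint8)
k,l,st,ce=cv2.connectedComponentsWithStats(m)
for i in range(1,k):
    if st[i,4]>300: print(st[i],ce[i].round(1),plane(w,*(st[i,:2]+st[i,2:4]/2-.5),.015))
E
```

```text
[0.64459435 0.05222875 0.015     ] [0.64953226 0.12624901 0.015     ]
[0.64116858 0.04316943 0.0685    ] [295.0312092  202.12466366] [296.2539152  185.90056368]
[    0     0   197   188 34421] [94.2 87.8] [0.54816749 0.1175497  0.015     ]
[  313     0   199   340 50398] [416.7 163. ] [0.7448033  0.07099885 0.015     ]
[ 217   27   96  100 1501] [266.   74.5] [0.64922422 0.12710109 0.015     ]
[ 224   36   81   84 5398] [264.2  77.5] [0.64893314 0.1265318  0.015     ]
[473  47  39  45 812] [493.6  66.2] [0.78603129 0.13293981 0.015     ]
[222 160  77  46 496] [267.1 174.5] [0.64712028 0.06201329 0.015     ]
[ 229  167   63   39 1562] [262.8 185.5] [0.64714159 0.05967551 0.015     ]
[  23  207  105   98 4003] [ 75.  242.6] [0.51848639 0.00909978 0.015     ]
```

The vial is over stand2 to within about 1 mm in the fixed-camera frame. I'll lower it, release and rise.

Call:
servo_tool --plan '[0,0,0.02,0,0,0,0,0.015,0,0,0,0,0.01,0,0,0,0,0.0055,0,0,0,0,0,0,0,0,0,0,0,0]'

```text
time_s: 7.55
eef_pos: [0.6431, 0.0467, -0.0037]
eef_rot: [-0.0, 0.706, 0.708, -0.0]
ft_force: [-1.3, 0.7, -0.6]
finger_gap: 0.0256
grip_force: 59.1
```

Call:
servo_tool --plan '[0,0,0,0,0.7,0,0,0,0,0.7,0,0,0,0,0.7,0,0,0,0,0.7,0,0,0,0,0.7,0,0,0,0,0.7,0,0,-0.02,0,1,0,0,-0.03,0,1,0,0,-0.03,0,1,0,0,-0.02,0,1]'

```text
time_s: 8.38
eef_pos: [0.6452, 0.0462, 0.0998]
eef_rot: [0.001, 0.706, 0.708, 0.001]
ft_force: [0.1, 1.1, 0.6]
finger_gap: 0.0854
grip_force: 0.0
```

```bash
python3 - <<'E'
from h import *
s=telemetry.observe();print(s["time_s"],s["eef_pos"],s["eef_rot"])
c,im=snap("side","s8");c2,im2=snap("scene","sc8")
for n,p in(("v",[.642,.042,.076]),("jar",[.437,.046,.045])): print(n,proj(c,p),proj(c2,p))
cv2.imwrite("pics/m8.png",np.hstack([cv2.resize(im[130:250,200:320],(400,400),interpolation=2),cv2.resize(im2[140:260,200:320],(400,400),interpolation=2)])[:,:,::-1])
E
```

```text
8.3833 [0.64515424 0.04618245 0.09975875] [0.00114063 0.70643115 0.7077799  0.00115575]
v [296.42948759 183.55119141] [264.36723753 180.58028954]
jar [214.69837875 190.77984612] [218.23082024 233.5850779 ]
```

View pics/m8.png

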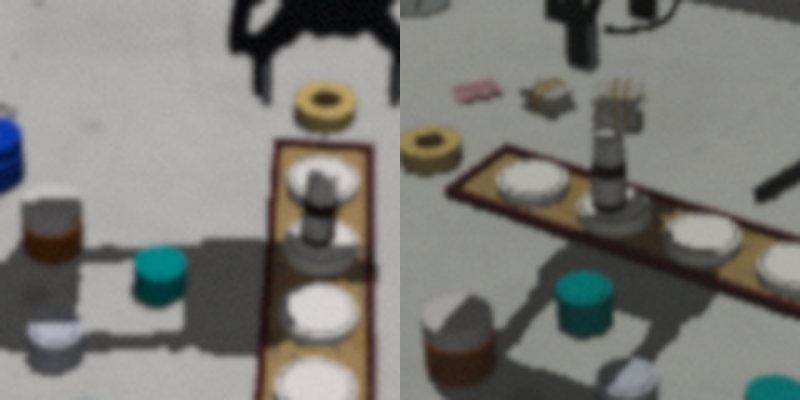

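The vial stands centred on stand2: side top at (296.6,183.4) against a predicted (296.4,183.6). Next is the jar.

Call:
servo_tool --plan '[0.004,-0.025,0,0,1,0,-0.026,0,0,1,0,-0.026,0,0,1,0,-0.026,0,0,1,0,-0.026,0,0,1,0,-0.026,0,0,1,0,-0.026,0,0,1,0,-0.025,0,0,1,0,0,0,0,1,0,0,0,0,1]'

```text
time_s: 9.32
eef_pos: [0.4357, 0.0498, 0.0958]
eef_rot: [-0.001, 0.706, 0.708, -0.001]
ft_force: [0.9, -0.6, 0.7]
finger_gap: 0.0852
grip_force: 0.0
```

Call:
servo_tool --plan '[0,0.002,0.03,0,1,0,0,0.03,0,1,0,0,0.03,0,1,0,0,0.02,0,1,0,0,0.01,0,1,0,0,0.006,0,1,0,0,0,0,1,0,0,0,0,1]'

```text
time_s: 9.98
eef_pos: [0.4411, 0.0498, -0.0286]
eef_rot: [0.0, 0.706, 0.708, 0.001]
ft_force: [0.8, 0.3, -0.1]
finger_gap: 0.0853
grip_force: 0.0
```

Call:
servo_tool --plan '[0,0,0,0,0,0,0,0,0,0,0,0,0,0,0,0,0,0,0,0,0,0,0,0,0,0,0,0,0,0,0,0,0,0,0]'

```text
time_s: 10.57
eef_pos: [0.441, 0.0498, -0.0278]
eef_rot: [0.001, 0.706, 0.708, 0.001]
ft_force: [-0.4, -0.0, 6.0]
finger_gap: 0.0457
grip_force: 61.4
```

Call:
servo_tool --plan '[0,0,-0.02,0,0,0,0,-0.03,0,0,-0.016,0,-0.02,0,0,-0.016,0.02,0,0,0,-0.016,0.02,0,0,0,-0.016,0.02,0,0,0,-0.016,0.02,0,0,0,0,0.02,0,0,0,0,0.02,0,0,0,0,0.02,0,0,0]'

```text
time_s: 11.4
eef_pos: [0.5808, -0.0305, 0.0412]
eef_rot: [0.0, 0.707, 0.707, 0.0]
ft_force: [0.1, 0.3, -1.0]
finger_gap: 0.0457
grip_force: 62.0
```

Call:
servo_tool --plan '[0,0.02,0,0,0,0,0.02,0,0,0,0,0.0175,0,0,0,0,0,0,0,0,0,0,0,0,0,0,0,0,0,0]'

```text
time_s: 11.9
eef_pos: [0.6359, -0.0296, 0.0405]
eef_rot: [-0.001, 0.706, 0.708, -0.001]
ft_force: [-0.2, -0.4, -0.3]
finger_gap: 0.0462
grip_force: 62.0
```

```bash
python3 - <<'E'
from h import *
p=[]
for i in range(3):
    viewer.read_camera("side"); p.append(telemetry.observe()["eef_pos"])
s=telemetry.observe();print(s["time_s"],np.mean(p,0).round(4),np.std(p,0).round(4),s["eef_rot"].round(4),s["finger_gap"])
E
```

```text
12.05 [ 0.6358 -0.0297  0.0405] [0.0001 0.     0.0001] [-6.000e-04  7.064e-01  7.078e-01 -5.000e-04] 0.04594474618329987
```

Call:
servo_tool --plan '[-0.001,0.0025,0.02,0,0,0,0,0.015,0,0,0,0,0.01,0,0,0,0,0.007,0,0,0,0,0,0,0,0,0,0,0,0]'

```text
time_s: 12.55
eef_pos: [0.6394, -0.0307, -0.0117]
eef_rot: [-0.0, 0.706, 0.708, -0.0]
ft_force: [-0.5, 0.2, -0.9]
finger_gap: 0.0457
grip_force: 65.5
```

Call:
servo_tool --plan '[0,0,0,0,1,0,0,0,0,1,0,0,0,0,1,0,0,0,0,1,0,0,0,0,1,0,0,0,0,1,0,0,-0.02,0,1,0,0,-0.03,0,1,0,0,-0.03,0,1,0,0,-0.02,0,1]'

```text
time_s: 13.38
eef_pos: [0.6413, -0.031, 0.0917]
eef_rot: [0.001, 0.706, 0.708, 0.001]
ft_force: [1.5, 0.7, -0.5]
finger_gap: 0.0852
grip_force: 0.0
```

```bash
python3 - <<'E'
from h import *
c,im=snap("side","s9");s=telemetry.observe();print(s["time_s"],s["eef_pos"].round(4))
p=proj(c,[.637,-.034,.060]);print(p)
u,v=p.astype(int)
h=cv2.cvtColor(im,cv2.COLOR_RGB2HSV)[v-8:v+26,u-14:u+16]
m=(h[...,1]>120)&(h[...,2]<110)   # amber wall
o=np.argwhere(m);print(len(o),(o.min(0)+[v-8,u-14]),(o.max(0)+[v-8,u-14]))
for r in im[v-8:v+26:2,u-14:u+16:2].max(2): print(*r)
print(proj(c,[.637,-.034,.015]),proj(c,[.613,-.034,.03]),proj(c,[.661,-.034,.03]))
E
```

```text
13.4333 [ 0.6445 -0.0313  0.0962]
[295.36899262 208.7303027 ]
186 [200 281] [233 310]
85 145 174 175 129 67 82 92 84 83 195 214 190 169 118
89 143 162 157 107 127 158 166 148 148 203 215 199 173 115
86 132 134 135 114 170 194 197 194 197 203 204 179 155 100
92 131 100 87 81 107 141 172 193 197 196 193 161 127 104
95 137 113 77 78 78 80 95 131 142 141 135 129 129 112
90 128 114 77 77 78 79 77 87 126 99 83 114 143 111
95 141 122 71 76 79 78 77 81 91 83 79 113 143 111
109 148 115 70 74 81 83 83 84 81 80 76 115 148 119
104 145 99 73 78 80 84 85 84 84 81 84 122 145 116
111 142 92 51 70 79 88 87 87 88 82 82 136 148 114
113 135 74 44 49 60 69 70 70 68 58 74 152 160 113
72 96 62 46 47 49 51 50 51 51 49 73 157 170 114
53 65 65 46 50 53 51 51 49 49 52 68 101 139 120
52 62 74 60 55 54 53 53 52 53 71 107 80 115 109
52 57 70 79 75 73 67 63 67 73 74 86 78 77 71
46 54 64 78 85 87 83 79 83 83 86 83 64 57 45
49 55 58 63 76 85 92 93 92 90 85 68 56 52 43
[294.29103968 222.483208  ] [284.7424176  217.82331952] [304.53357204 218.12761986]
```

Call:
servo_tool --plan '[-0.004,-0.024,0,0,1,-0.004,-0.024,0,0,1,-0.004,-0.024,0,0,1,-0.004,-0.024,0,0,1,-0.004,-0.024,0,0,1,-0.004,-0.024,0,0,1,-0.004,-0.024,0,0,1,-0.005,-0.022,0,0,1,0,0,0,0,1,0,0,0,0,1]'

```text
time_s: 14.27
eef_pos: [0.449, -0.0642, 0.0888]
eef_rot: [-0.0, 0.707, 0.707, 0.0]
ft_force: [0.6, 0.1, -0.1]
finger_gap: 0.085
grip_force: 0.0
```

```bash
python3 - <<'E'
from h import *
c,im=snap("side","s10");s=telemetry.observe();print(s["time_s"],s["eef_pos"].round(4),s["eef_rot"].round(3))
c,im=snap("wrist","w10")
print(proj(c,[.45,-.0685,.028]),proj(c,[.453,-.0615,.028]))
E
```

```text
14.3167 [ 0.4506 -0.0644  0.0892] [0.001 0.707 0.708 0.001]
[250.75070414 197.90285953] [254.79250898 188.91324105]
```

Call:
servo_tool --plan '[0,0.0015,0.03,0,1,0,0,0.03,0,1,0,0,0.03,0,1,0,0,0.02,0,1,0,0,0.01,0,1,0,0,0,0,1,0,0,0,0,1]'

```text
time_s: 14.95
eef_pos: [0.4523, -0.0642, -0.0312]
eef_rot: [0.0, 0.706, 0.708, 0.0]
ft_force: [-0.3, 1.0, 0.1]
finger_gap: 0.0854
grip_force: 0.0
```

Call:
servo_tool --plan '[0,0,0,0,0,0,0,0,0,0,0,0,0,0,0,0,0,0,0,0,0,0,0,0,0,0,0,0,0,0,0,0,0,0,0]'

```text
time_s: 15.53
eef_pos: [0.4528, -0.0645, -0.0297]
eef_rot: [0.001, 0.706, 0.708, 0.001]
ft_force: [-0.6, 0.6, 5.8]
finger_gap: 0.0372
grip_force: 59.7
```

Call:
servo_tool --plan '[0,0,-0.02,0,0,0,0,-0.03,0,0,-0.014,0,-0.02,0,0,-0.014,0.02,0,0,0,-0.0145,0.02,0,0,0,0,0.02,0,0,0,0,0.02,0,0,0,0,0.02,0,0,0,0,0.02,0,0,0,0,0.02,0,0,0]'

```text
time_s: 16.37
eef_pos: [0.5923, -0.1065, 0.0392]
eef_rot: [0.0, 0.706, 0.708, 0.0]
ft_force: [0.4, 0.4, 0.4]
finger_gap: 0.0369
grip_force: 60.2
```

Call:
servo_tool --plan '[0,0.02,0,0,0,0,0.021,0,0,0,0,0,0,0,0,0,0,0,0,0,0,0,0,0,0,0,0,0,0,0]'

```text
time_s: 16.87
eef_pos: [0.631, -0.1061, 0.0385]
eef_rot: [-0.001, 0.706, 0.708, -0.001]
ft_force: [-0.3, -0.5, -1.0]
finger_gap: 0.037
grip_force: 60.3
```

```bash
python3 - <<'E'
from h import *
c,im=snap("side","s11");s=telemetry.observe();print(s["time_s"],s["eef_pos"].round(4),s["eef_rot"].round(3),s["finger_gap"],s["grip_force"])
E
```

```text
16.9167 [ 0.6311 -0.1062  0.0386] [-0.001  0.706  0.708 -0.   ] 0.036875476344419816 60.32009482383728
```

Call:
servo_tool --plan '[-0.001,0.0025,0.02,0,0,0,0,0.015,0,0,0,0,0.01,0,0,0,0,0.007,0,0,0,0,0,0,0,0,0,0,0,0]'

```text
time_s: 17.42
eef_pos: [0.6344, -0.1072, -0.0138]
eef_rot: [-0.001, 0.706, 0.708, -0.0]
ft_force: [0.6, -0.6, 0.0]
finger_gap: 0.0373
grip_force: 62.2
```

Call:
servo_tool --plan '[0,0,0,0,1,0,0,0,0,1,0,0,0,0,1,0,0,0,0,1,0,0,0,0,1,0,0,0,0,1,0,0,-0.02,0,1,0,0,-0.03,0,1,0,0,-0.03,0,1,0,0,-0.02,0,1]'

```text
time_s: 18.25
eef_pos: [0.6365, -0.1076, 0.0898]
eef_rot: [0.001, 0.706, 0.708, 0.001]
ft_force: [-0.2, 1.0, 0.8]
finger_gap: 0.0854
grip_force: 0.0
```

Call:
servo_tool --plan '[0,0,-0.03,0,1,0,0,-0.03,0,1,-0.02,0,-0.02,0,1,-0.02,-0.02,0,0,1,-0.02,-0.025,0,0,1,-0.02,-0.025,0,0,1,-0.02,-0.025,0,0,1,-0.02,-0.025,0,0,1,-0.014,-0.025,0,0,1,0,-0.015,0,0,1]'

```text
time_s: 19.08
eef_pos: [0.4729, -0.2439, 0.167]
eef_rot: [0.0, 0.707, 0.707, -0.001]
ft_force: [-0.3, -0.0, -0.8]
finger_gap: 0.0849
grip_force: 0.0
```

```bash
python3 - <<'E'
from h import *
c,im=snap("side","s12");s=telemetry.observe();print(s["time_s"],s["eef_pos"].round(4),s["eef_rot"].round(3))
d,sc=snap("scene","sc12");w,wi=snap("wrist","w12");s=telemetry.observe();print(s["eef_pos"].round(4))
print(proj(w,[.473,-.244,.09]),proj(w,[.476,-.237,.09]))
for n,p in(("tin",[.632,-.111,.043]),("jar",[.637,-.034,.06]),("vial",[.642,.042,.076]),("dropfoot",[.473,-.244,0]),("dtip",[.473,-.244,.09])): print(n,proj(c,p).round(1),proj(d,p).round(1))
# dropper body silhouette in initial pictures
for n,(x0,x1,y0,y1) in(("side0",(205,240,255,305)),("scene0",(335,366,240,292))):
    g=np.load(f"pics/{n}.npy").max(2)[y0:y1,x0:x1]
    for i in range(0,y1-y0,4):
        q=np.where(g[i]<60)[0]; print(n,y0+i,(q.min()+x0,q.max()+x0) if len(q) else None)
E
```

```text
19.1333 [ 0.4706 -0.2424  0.1665] [-0.002  0.707  0.707 -0.001]
[ 0.4746 -0.2419  0.167 ]
[252.11396757 189.81708221] [255.92507906 181.25386041]
tin [294.2 236.7] [319.3 209.2]
jar [295.4 208.7] [290.9 194.3]
vial [296.4 183.6] [264.4 180.6]
dropfoot [221.  293.5] [349.5 282.2]
dtip [218.9 265.7] [354.1 247. ]
side0 255 None
side0 259 None
side0 263 (np.int64(218), np.int64(233))
side0 267 (np.int64(218), np.int64(232))
side0 271 (np.int64(218), np.int64(226))
side0 275 (np.int64(217), np.int64(226))
side0 279 (np.int64(215), np.int64(228))
side0 283 (np.int64(215), np.int64(228))
side0 287 (np.int64(216), np.int64(228))
side0 291 (np.int64(216), np.int64(225))
side0 295 (np.int64(215), np.int64(228))
side0 299 None
side0 303 None
scene0 240 None
scene0 244 None
scene0 248 (np.int64(351), np.int64(353))
scene0 252 (np.int64(349), np.int64(354))
scene0 256 (np.int64(346), np.int64(356))
scene0 260 (np.int64(345), np.int64(356))
scene0 264 (np.int64(343), np.int64(358))
scene0 268 (np.int64(342), np.int64(357))
scene0 272 (np.int64(342), np.int64(357))
scene0 276 (np.int64(342), np.int64(356))
scene0 280 (np.int64(341), np.int64(356))
scene0 284 (np.int64(343), np.int64(356))
scene0 288 (np.int64(349), np.int64(351))
```

Silhouettes from the first pictures put the dropper at about (0.476, -0.2415). I'll align and descend in stages, because the teat is close to the palm.

Call:
servo_tool --plan '[0.0045,0.0035,0,0,1,0,0,0.02,0,1,0,0,0.03,0,1,0,0,0.03,0,1,0,0,0,0,1,0,0,0,0,1]'

```text
time_s: 19.73
eef_pos: [0.4784, -0.2354, 0.0853]
eef_rot: [-0.002, 0.706, 0.708, -0.0]
ft_force: [-0.3, -0.9, 0.2]
finger_gap: 0.0855
grip_force: 0.0
```

```bash
python3 - <<'E'
from h import *
s=telemetry.observe();w,wi=snap("wrist","w13");print(s["eef_pos"].round(4))
for p in([.476,-.2415,.09],[.479,-.234,.09],[.479,-.234,.046]): print(proj(w,p).round(1))
d,sd=snap("side","s13")
b=cv2.resize(sd[200:310,170:320],(400,293),interpolation=2)
b=np.vstack([b,np.zeros((91,400,3),np.uint8)])
cv2.imwrite("pics/m13.png",np.hstack([wi[:,50:450],b])[:,:,::-1])
E
```

```text
[ 0.4784 -0.2354  0.0853]
[247.3 235.3]
[252.7 222.8]
[252.8 199.6]
```

View pics/m13.png

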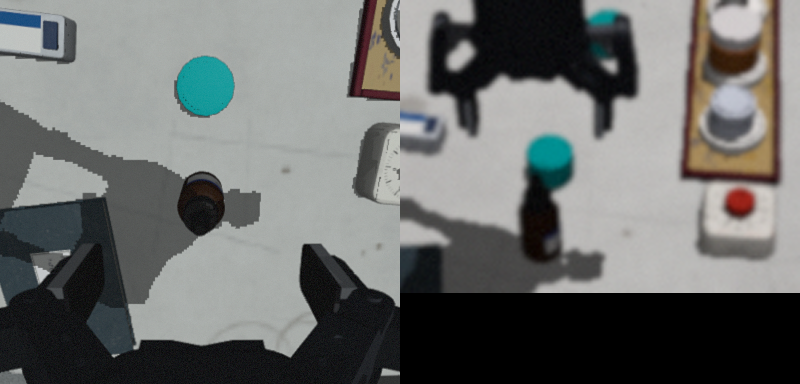

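The wrist view shows the teat at (250,222), midway between the pads. In the side view the tin and jar look centred on stand0 and stand1.

Call:
servo_tool --plan '[0,0,0.02,0,1,0,0,0.02,0,1,0,0,0.02,0,1,0,0,0.02,0,1,0,0,0.01,0,1,0,0,0,0,1,0,0,0,0,1]'

```text
time_s: 20.42
eef_pos: [0.48, -0.2376, -0.002]
eef_rot: [0.001, 0.706, 0.708, 0.0]
ft_force: [1.3, 0.5, -0.1]
finger_gap: 0.0854
grip_force: 0.0
```

Call:
servo_tool --plan '[0,0,0.003,0,1,0,0,0.003,0,1,0,0,0,0,1]'

```text
time_s: 20.67
eef_pos: [0.4794, -0.2374, -0.0085]
eef_rot: [0.001, 0.706, 0.708, 0.0]
ft_force: [-0.4, 0.1, -0.1]
finger_gap: 0.0857
grip_force: 0.0
```

Call:
servo_tool --plan '[0,0,0.003,0,1,0,0,0,0,1]'

```text
time_s: 20.83
eef_pos: [0.4788, -0.2371, -0.0121]
eef_rot: [0.0, 0.706, 0.708, -0.0]
ft_force: [0.1, -0.0, -1.7]
finger_gap: 0.0854
grip_force: 0.0
```

Call:
servo_tool --plan '[0,0,0,0,0,0,0,0,0,0,0,0,0,0,0,0,0,0,0,0,0,0,0,0,0,0,0,0,0,0,0,0,0,0,0,0,0,0,0,0,0,0,0,0,0]'

```text
time_s: 21.58
eef_pos: [0.479, -0.2373, -0.0118]
eef_rot: [0.0, 0.706, 0.708, 0.0]
ft_force: [-1.0, 0.4, 4.4]
finger_gap: 0.0309
grip_force: 59.6
```

Call:
servo_tool --plan '[0,0,-0.02,0,0,0,0,-0.03,0,0,0,0,-0.03,0,0,0,0,-0.03,0,0,0,0,-0.02,0,0,0.02,0,0,0,0,0.03,0.01,0,0,0,0.03,0.015,0,0,0,0.03,0.015,0,0,0,0.03,0.015,0,0,0]'

```text
time_s: 22.42
eef_pos: [0.5335, -0.0956, 0.1175]
eef_rot: [-0.0, 0.707, 0.708, -0.0]
ft_force: [1.2, -0.8, -0.1]
finger_gap: 0.0308
grip_force: 59.5
```

Call:
servo_tool --plan '[0.03,0.015,0,0,0,0.03,0.015,0,0,0,0.03,0.015,0,0,0,0.03,0.015,0,0,0,0.03,0.015,0,0,0,0.03,0.02,0,0,0,0.025,0.015,0,0,0,0.0165,0.005,0,0,0,0,0,0,0,0,0,0,0,0,0]'

```text
time_s: 23.25
eef_pos: [0.6471, 0.1251, 0.1169]
eef_rot: [-0.0, 0.706, 0.708, -0.001]
ft_force: [-0.7, -0.1, -1.3]
finger_gap: 0.0313
grip_force: 59.5
```

```bash
python3 - <<'E'
from h import *
c,im=snap("side","s14");c2,i2=snap("scene","sc14");s=telemetry.observe();print(s["time_s"],s["eef_pos"].round(4),s["eef_rot"].round(3),s["finger_gap"])
w,wi=snap("wrist","w14")
E
```

```text
23.35 [0.6468 0.1236 0.1171] [-0.     0.707  0.708 -0.001] 0.030844905833390394
```

Call:
servo_tool --plan '[0,0.0025,0.02,0,0,0,0,0.03,0,0,0,0,0.02,0,0,0,0,0.015,0,0,0,0,0,0,0,0,0,0,0,0]'

```text
time_s: 23.9
eef_pos: [0.6497, 0.1237, 0.0321]
eef_rot: [-0.001, 0.707, 0.707, -0.001]
ft_force: [0.2, 0.2, 0.2]
finger_gap: 0.0313
grip_force: 59.5
```

```bash
python3 - <<'E'
from h import *
c,im=snap("side","s15");d,i2=snap("scene","sc15");s=telemetry.observe();e=s["eef_pos"];print(s["time_s"],e.round(4))
zf=e[2]+.0118
for n,C,I in(("side",c,im),("scene",d,i2)):
    print(n,"pred foot",proj(C,[.648,.12,zf]).round(1),"z+10",proj(C,[.648,.12,zf+.01]).round(1), "front", proj(C,[.648-(.012 if n=="scene" else 0),.12-(.0165 if n=="side" else .011),zf]).round(1))
    u,v=proj(C,[.648,.12,zf]).astype(int)
    for r in range(v-8,v+13,2): print(r,*I[r,u-14:u+15].max(1))
print(s["finger_gap"])
E
```

```text
24.0 [0.6521 0.1244 0.0345]
side pred foot [296.7 173.9] z+10 [296.9 170.9] front [297.  177.8]
165 173 174 172 162 137 84 45 43 47 35 20 12 14 11 14 13 18 14 16 17 14 22 35 49 48 50 93 137 162
167 174 175 175 172 164 146 116 85 57 34 17 14 14 16 13 13 10 18 16 21 24 34 50 70 91 116 144 162 169
169 172 172 173 173 172 169 161 144 114 64 24 12 15 13 11 10 18 29 47 58 65 85 112 133 151 163 172 171 173
171 139 127 121 122 127 125 129 126 108 62 23 12 13 12 11 18 26 47 68 73 81 108 142 155 159 159 158 162 162
173 103 73 71 76 81 83 80 76 56 30 14 14 13 14 14 15 26 44 64 61 55 64 76 86 88 91 93 98 106
175 104 86 106 128 141 143 140 135 108 65 32 15 14 13 12 13 18 22 34 43 76 104 115 117 115 104 95 81 70
177 91 96 125 143 148 149 145 141 140 130 115 96 75 56 49 48 59 75 98 117 135 148 153 153 150 145 136 113 80
179 67 83 118 137 139 129 114 105 113 126 150 167 163 154 148 156 168 183 193 193 187 178 167 164 159 150 143 116 85
181 43 58 81 97 98 87 82 81 85 84 87 91 99 98 103 116 138 153 175 194 203 201 183 169 168 160 142 116 83
183 33 36 50 57 65 71 73 79 80 78 76 75 81 83 82 86 87 99 112
[... 680 characters left out ...]
23 21 23 21 19 28 67 117 137 140 139 140 141 140 143
184 141 139 133 120 104 80 60 51 42 32 25 22 23 23 24 23 26 28 38 66 103 128 139 142 142 143 142 142 140
186 124 107 86 63 50 57 79 87 84 75 57 46 40 38 41 48 51 60 75 102 117 128 134 137 139 142 142 143 143
188 67 54 58 81 102 113 122 126 129 132 138 130 123 129 137 141 138 125 100 76 66 71 80 82 92 101 114 127 132
190 66 87 107 119 127 135 145 152 157 166 172 171 166 165 161 143 131 125 116 88 69 60 54 49 42 40 42 50 57
192 117 122 123 132 146 142 156 166 162 143 131 123 101 88 82 75 70 69 69 67 68 66 66 59 58 51 40 39 39
194 119 117 118 120 120 110 110 99 84 75 70 68 69 69 67 68 69 67 67 69 68 66 60 58 61 58 66 85 93
0.03093748649358958
```

The dropper lines up with stand3 in both views to within 1 px. I'll lower it, release and retreat upward.

Call:
servo_tool --plan '[0,0,0.01,0,0,0,0,0.008,0,0,0,0,0.006,0,0,0,0,0.003,0,0,0,0,0,0,0,0,0,0,0,0]'

```text
time_s: 24.5
eef_pos: [0.6502, 0.1248, 0.0053]
eef_rot: [-0.0, 0.706, 0.708, -0.0]
ft_force: [-0.1, -0.4, -0.2]
finger_gap: 0.031
grip_force: 59.5
```

Call:
servo_tool --plan '[0,0,0.0015,0,0,0,0,0,0,0]'

```text
time_s: 24.67
eef_pos: [0.6508, 0.1248, 0.0045]
eef_rot: [0.0, 0.706, 0.708, 0.0]
ft_force: [-0.3, 0.2, -0.5]
finger_gap: 0.0311
grip_force: 59.5
```

Call:
servo_tool --plan '[0,0,0,0,1,0,0,0,0,1,0,0,0,0,1,0,0,0,0,1,0,0,0,0,1,0,0,0,0,1,0,0,-0.02,0,1,0,0,-0.03,0,1,0,0,-0.03,0,1,0,0,-0.03,0,1]'

```text
time_s: 25.5
eef_pos: [0.6501, 0.1246, 0.115]
eef_rot: [-0.0, 0.706, 0.708, -0.0]
ft_force: [0.3, -0.2, 0.2]
finger_gap: 0.0854
grip_force: 0.0
```

Call:
servo_tool --plan '[0,0,-0.03,0,1,0,0,-0.03,0,1,0,-0.03,0,0,1,0,-0.04,0,0,1,0,-0.04,0,0,1,0,-0.04,0,0,1,0,-0.04,0,0,1,0.03,-0.03,0,0,1,0.03,0,0,0,1,0,0,0,0,1]'

```text
time_s: 26.33
eef_pos: [0.4293, 0.1871, 0.1748]
eef_rot: [-0.001, 0.705, 0.709, 0.001]
ft_force: [1.1, -0.1, 0.4]
finger_gap: 0.0848
grip_force: 0.0
```

```bash
python3 - <<'E'
from h import *
c,im=snap("side","s16");d,i2=snap("scene","sc16");s=telemetry.observe();print(s["time_s"],s["eef_pos"].round(4))
O=[("tin",.632,-.111,.028,.0205),("jar",.637,-.034,.045,.0235),("vial",.642,.042,.061,.012),("drop",.648,.12,.09,.0165)]
ini={"side":np.load("pics/side0.npy"),"scene":np.load("pics/scene0.npy")}
for n,C,I in(("side",c,im),("scene",d,i2)):
    df=np.abs(I.astype(int)-ini[n]).max(2)
    for o,x,y,h,r in O:
        print(n,o,"axis foot/mid/top",proj(C,[x,y,.015]).round(1),proj(C,[x,y,.015+h*.5]).round(1),proj(C,[x,y,.015+h]).round(1))
        u,v=proj(C,[x,y,.015+h*.5]).astype(int)
        print("  row",v,"from",u-14,*I[v,u-14:u+15].max(1)); 
        u2=proj(C,[x,y,.015+h]).astype(int)
        print("  col",u,"from row",u2[1]-8,*I[u2[1]-8:u2[1]+34,u].max(1))
    for t,p in(("timer",[.625,-.22,.02]),("tape",[.655,.224,.009])):
        u,v=proj(C,p).astype(int); print(n,t,"diff",df[v-10:v+10,u-10:u+10].mean())
E
```

```text
26.4333 [0.4311 0.1844 0.1749]
side tin axis foot/mid/top [293.5 245.2] [293.8 241. ] [294.2 236.7]
  row 241 from 279 100 127 142 147 148 146 124 97 104 127 136 140 150 159 164 168 170 170 170 164 157 150 147 140 144 160 158 146 142
  col 293 from row 228 77 114 140 141 161 174 180 181 181 183 181 180 178 164 154 143 110 83 73 67 72 74 72 76 79 114 142 118 90 84 93 122 137 138 141 126 99 66 50 67 115 157
side jar axis foot/mid/top [294.3 222.5] [294.8 215.7] [295.4 208.7]
  row 215 from 280 76 96 124 133 121 96 74 65 67 71 77 84 91 95 98 107 117 120 118 111 96 88 79 77 83 106 128 133 123
  col 294 from row 200 78 106 150 176 179 180 181 181 182 181 183 181 180 169 136 98 80 75 79 78 63 50 48 45 46 45 46 54 80 122 151 149 162 176 183 182 181 181 180 178 176 168
side vial axis foot/mid/top [295.  202.1] [295.7 193. ] [296.4 183.6]
  row 192 from 281 71 93 123 134 137 138 137 128 113 84 47 21 20 27 33 38 34 33 33 44 76 105 122 131 139 141 141 133 108
  col 295 from row 175 16 13 13 26 76 136 172 189 187 178 144 109 91 86 84 73 57 33 17 22 46 69 78 79 77 83 106 152 176 179 181 183 181 1
[... 1189 characters left out ...]
1.3] [264.5 191.1] [264.4 180.6]
  row 191 from 250 89 58 52 53 54 59 59 46 30 24 23 25 28 25 26 27 27 59 110 134 136 136 136 135 135 136 136 136 136
  col 264 from row 172 69 69 67 71 74 71 84 123 153 160 150 120 89 79 77 77 74 59 40 26 25 39 61 75 75 75 78 74 68 50 35 40 66 97 109 98 85 76 73 79 75 58
scene drop axis foot/mid/top [239.9 192.9] [239.2 178.1] [238.4 162.7]
  row 178 from 225 137 139 138 137 138 137 133 115 77 40 28 25 22 24 25 26 26 29 28 50 91 125 135 138 139 137 137 135 134
  col 239 from row 154 136 135 137 136 137 137 136 138 133 115 83 51 35 28 27 24 22 23 23 24 24 20 21 23 25 29 29 26 25 25 25 25 25 25 23 25 25 25 26 24 24 29
scene timer diff 5.1
scene tape diff 4.7325
```

```bash
python3 - <<'E'
from h import *
im=np.load("pics/s16.npy");
for r in range(152,196,1): print(r,*im[r,282:313].max(1))
E
```

```text
152 162 162 163 161 162 162 162 161 161 161 160 161 158 162 161 160 161 160 162 159 161 163 162 162 162 161 162 160 160 161 159
153 161 162 162 163 162 160 161 160 161 160 159 161 159 163 163 162 161 161 161 162 160 161 160 160 164 160 162 159 160 160 159
154 160 160 162 160 160 162 160 158 160 160 162 165 163 164 164 161 159 161 162 163 162 160 159 160 162 162 163 159 161 159 161
155 162 160 159 161 161 161 159 158 162 165 166 166 168 166 162 154 151 158 164 167 168 164 157 160 160 161 161 161 159 161 160
156 160 160 161 159 161 161 155 156 165 169 170 169 165 155 136 122 119 135 154 165 169 166 161 159 162 159 163 161 160 160 160
157 161 160 161 160 161 159 154 158 167 171 169 158 144 121 94 72 74 96 131 152 163 167 168 165 161 162 162 161 161 159 159
158 161 161 163 161 160 155 154 158 168 167 159 140 110 77 51 31 34 59 90 119 146 167 173 170 162 160 161 159 160 160 160
159 162 161 161 162 160 155 151 161 168 166 150 121 81 47 28 15 20 34 57 93 129 158 171 168 161 158 159 159 161 161 160
160 162 160 160 160 160 151 148 157 165 167 153 123 77 41 17 12 12 30 57 95 132 160 169 168 15
[... 3301 characters left out ...]
16 126 129 107 78 80 118
190 82 109 129 131 122 106 88 75 62 46 44 56 71 73 78 77 80 80 73 80 92 100 105 115 126 136 131 111 75 78 116
191 89 116 134 133 132 123 111 90 65 36 29 37 49 57 57 58 58 57 56 69 88 103 117 128 137 140 130 107 77 81 115
192 93 123 134 137 138 137 128 113 84 47 21 20 27 33 38 34 33 33 44 76 105 122 131 139 141 141 133 108 76 78 115
193 94 123 137 137 138 139 139 123 94 57 30 13 18 17 19 18 18 23 51 89 121 134 139 143 143 141 134 109 76 79 113
194 94 125 140 142 141 143 140 127 99 64 43 35 28 22 25 22 22 32 61 100 128 140 141 144 143 141 131 109 79 80 116
195 96 127 142 143 142 143 144 134 106 73 60 56 50 46 43 42 42 48 75 115 139 143 145 141 141 142 133 108 79 80 115
```

The bright patch at rows 179–186 is the vial's cap in front of the dropper's foot. All four are upright on their stands, so I'm handing in.

```bash
python3 -c "
from h import *
print(sign_off())"
```

```text
the job is handed in; nothing more can be done
None
```

I placed the tin, jar, small bottle and dropper bottle upright on stand0 to stand3, rising from the timer to the tape roll, and handed the job in at about 26 s; final camera checks showed each within a few mm of its stand centre, but `sign_off` returned no verdict.

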